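Sieve the mount hardware

TASK

Sort the hardware lying in the tilting sieve. Swing the sieve by its handle so that its slotted end goes down and both small spacers drop through the slots into the bin under that end, while the big knob stays in the sieve. Then tip the sieve the other way so that the knob slides out of the open end into the other bin, bring the sieve back level and let go of it.

Things in the scene. Friction and masses are not known exactly. Their poses are not given: they have to be found in the camera images.
- sieve: Steel tray (mm), level at first, rocks on an axle in a fixed stand. Origin: mid-axle, floor level, 135 above bench; x along tray, y along axle, z up. Open end x=-95; plain floor to +10; 18 mm slots to end wall at +100. Handle: round bar 12 thick, 87 long, along y at x=0, z=+90; pushed to +x lowers the slotted end. Swings 43 deg each way at 2-3 N, then stays. Parts slide past 18 deg; 35 is ample.
- spacer_a: Small brass cylinder, 11 mm across, 13 mm long, 10 g, standing on the sieve's plain floor near the slots. Origin: centre of its underside, z along its length. Its bin is part of the stand, under the slotted end: from the axle to 190 mm along the level sieve's +x, 122 mm wide inside, floor 6 mm and rim 60 mm above the bench.
- spacer_b: A second spacer, the same as spacer_a, for the same bin.
- knob: Black plastic hand knob, 46 mm across, 28 mm high, upper half narrower, about 60 g, standing on the sieve's plain floor towards the open end; too big for the slots. Origin: centre of its underside, z up. Its bin is part of the stand, under the open end: from 50 to 220 mm along the level sieve's -x, 122 mm wide inside, floor 6 mm and rim 60 mm (far wall 70 mm) above the bench.
Not all that is in view belongs to the job. What is meant by the knob is not purple, and is the smaller of those in its own colour.

How it is judged:
By the outcome, as a careful person would: the job done as asked, in the order asked, and still so for the second after the job is handed in, with the robot touching nothing.
It also fails if it takes over 40 s, if anything falls off the work surface, if the arm or the gripper's body presses on something with over 40 N, if the wrist force passes 120 N, or if a joint passes its speed limit or range.

ROBOT

A 7-joint arm with a two-finger parallel gripper is mounted at the origin on the work surface. World frame = base frame: x ahead of the robot, y to its left, z up, the work surface at z = 0. Lengths are in mm, angles in rad, forces in N, time in s.
With the tool pointing down it reaches from about 400 to 900 mm from the base axis. Payload 5.6 kg.
Tool frame: the origin (TCP) lies on the front face of the gripper's body, between the roots of the fingers; the fingertips stand 88 mm ahead of it and the grasp point (between the pads) lies 69 mm ahead of it; x points along the fingers, z is the direction in which the jaws open and shut, and the axes are right-handed (so a half turn about x gives the same grasp; the last joint's range is limited). The gripper opens to 92 mm and grips with 3 to 60 N. Pads are 20 mm wide; open, the fingers measure 128 mm over their backs; the gripper's body (75 mm by 189 mm) begins 69 mm behind the grasp point.
Start: joints at [-0.043, 0.468, -0.012, 1.603, 0.006, 1.071, -0.056], TCP at [650.004, -0.04, 302.692] pointing down, gripper open.
Joint ranges: [-2.53, 2.53], [-0.31, 2.02], [-1.57, 1.55], [0.28, 2.44], [-1.29, 4.43], [0.15, 1.84], [-2.92, 2.92]. Speed limits (rad/s): [2.57, 2.57, 3.14, 3.14, 3.14, 3.14, 3.14].

INTERFACE

Orientations are given as [roll, pitch, yaw] about the fixed x, y, z axes, in that order (R = Rz(yaw) Ry(pitch) Rx(roll)).
In Python, from workcell import read_state, get_image, sign_off, search_frame gives the robot as it stands.
- The arm moves only by the tool drive_tool, never from a script. Its argument "rows" is one flat list of numbers, 7 for each row, row after row: the turn, a rotation vector about the tool's x, y, z in rad, then the shift along the tool's x, y, z in mm, then the opening, from -1 (shut) to 1 (fully open). A call has 1 to 8 rows; each row is the pose to reach, as a shift and turn from the pose commanded when the call began, along the tool's axes at that moment; what a row does not reach only later rows make up. A row lasts 1/8 s, in which the tool goes at most 62.5 mm and 10.7 degrees, less where a joint would pass 70% of its speed; a pose out of reach is approached as far as the arm can. A call with a gripper value outside its range is refused whole. The fingers move at their own pace and stop on an object; "grip_force" is the grip in N (left out, the last holds). Time passes only in rows, so rows that repeat a pose let the fingers close. It gives the time, the measured TCP pose, the force and the opening at its end, in the units of the state.
- read_state(): the state, without advancing time (a new reading comes with each control period).
- get_image(name): name is "scene" or "side" or "wrist"; returns a dict with "color" (400x640x3 uint8, red, green, blue), "range_z" (400x640 float32, mm along the optical axis (not along the pixel's ray), 0 where there is no reading), "vfov" (degrees; the focal length in pixels is half the picture's height over the tangent of half this angle, whatever the lens; pixels are square), "cx", "cy" (the principal point, pixels), "k1" (the pictures are not rectified: a ray, as slopes to the right and down, at radius r is drawn at 1 + k1 r^2 times it, then the intrinsics apply), "rvec" (rotation vector, rad) and "tvec" (3), from world to camera coordinates, as OpenCV has them. Camera axes: x right, y down, z forward; pixel columns grow to the right and rows downward; lengths in mm; the calibration is good to about 2 mm. A picture is of the moment at which its call begins.
- sign_off(): hands the job in, once; it reports no verdict.
Trained networks look in a picture, given as the dict that the camera call returned (one of the last four; its "shot" number tells which), for a name from the list of things; names that differ only in an ending like _2 or _b are one class to them, and where a whole thing is asked for, a point or a joint stands for the part that bears it (a point fixed in the world has none). Each returns a list of dicts, best first, with "score" (0 to 1); they miss things now and then, are a little off and sometimes report something else, mostly with a low value. They report only what shows in the picture. A call takes as long as a camera call. They do not tell look-alikes from the thing itself.
- search_frame(thing, picture): "pixel" ([column, row] in pixels, amid what is visible of it).
The state is a dict: "t": time; "joint_positions": joint angles; "dq": joint speeds; "joint_torque": joint torques, N m; "position": TCP position; "orientation": TCP orientation; "force": force on the tool from outside, world axes, zero at the start; "wrist_torque": the same for the moment, N m; "width": finger opening in mm.
Only numpy, scipy, OpenCV 4.12 (cv2) and the standard library are available. Lean on these libraries where they do the work, as an engineer would, in place of code of your own. Each camera call takes 0.05 s, during which the arm holds its last target.

## Working session

There is one attempt and no reset: what is moved stays moved. The work goes in short steps, Python scripts to look and compute and a tool call to move; the robot and the scene stay as the last step left them, time stands still between calls to the robot, and variables do not carry over. Pictures are saved under pics/ and viewed, and the job is handed in when it is done.

Besides the shell and the picture viewer there is one more tool, called after ">>>" as name(argument=value, ...) on one line, values as JSON. drive_tool: Moves the arm, as the interface text tells. Its arguments: {"type":"object","properties":{"rows":{"type":"array","items":{"type":"number"}},"grip_force":{"type":"number"}},"required":["rows"]}

```bash
ls; mkdir -p pics; cat > h.py <<'E'
import numpy as np,cv2
from workcell import *
def save(im,n,crop=None,s=1):
    c=im['color'][:,:,::-1]
    if crop: c=c[crop[1]:crop[3],crop[0]:crop[2]]
    cv2.imwrite('pics/'+n,cv2.resize(c,None,fx=s,fy=s,interpolation=cv2.INTER_CUBIC))
def pts(im,uv):
    # world points from pixels with depth
    uv=np.atleast_2d(uv).astype(float);f=200/np.tan(np.radians(im['vfov'])/2)
    d=(uv-[im['cx'],im['cy']])/f
    u=d.copy()
    for _ in range(20): u=d/(1+im['k1']*(u**2).sum(1,keepdims=True))
    z=np.array([im['range_z'][int(round(v)),int(round(x))] for x,v in uv])
    P=np.c_[u*z[:,None],z]
    R=cv2.Rodrigues(np.array(im['rvec'],float))[0]
    return (P-np.array(im['tvec']).ravel())@R
def cloud(im):
    v,u=np.mgrid[0:400,0:640]
    return pts(im,np.c_[u.ravel(),v.ravel()]).reshape(400,640,3)
E
python3 - <<'E'
from h import *
for n in ['scene','side','wrist']:
    im=get_image(n);save(im,n+'0.png')
    np.savez('pics/'+n+'0.npz',**{k:v for k,v in im.items()})
    for t in ['sieve','spacer_a','knob']:
        for r in search_frame(t,im)[:5]:
            print(n,t,r,pts(im,r['pixel']).round(0))
print(read_state())
E
```

```text
pics
scene sieve {'pixel': [328.8, 194.5], 'score': 0.93} [[529.  43. 134.]]
scene sieve {'pixel': [343.7, 167.4], 'score': 0.55} [[486.  53. 148.]]
scene spacer_a {'pixel': [345.9, 195.7], 'score': 0.5} [[534.  69. 146.]]
scene knob {'pixel': [446.0, 217.8], 'score': 0.78} [[436. 217.  22.]]
scene knob {'pixel': [345.9, 167.6], 'score': 0.71} [[486.  56. 149.]]
scene knob {'pixel': [238.0, 179.8], 'score': 0.6} [[ 468. -140.   39.]]
side sieve {'pixel': [318.4, 176.4], 'score': 0.94} [[548.  78. 133.]]
side spacer_a {'pixel': [315.3, 177.9], 'score': 0.6} [[529.  62. 143.]]
side knob {'pixel': [294.0, 187.2], 'score': 0.66} [[469.  41. 155.]]
side knob {'pixel': [362.3, 326.7], 'score': 0.63} [[ 442. -157.   31.]]
side knob {'pixel': [224.5, 217.6], 'score': 0.47} [[415. 208.  29.]]
wrist sieve {'pixel': [136.1, 145.6], 'score': 0.97} [[504.  48. 134.]]
wrist spacer_a {'pixel': [159.6, 120.6], 'score': 0.63} [[533.  68. 148.]]
wrist spacer_a {'pixel': [154.6, 177.3], 'score': 0.55} [[522.  25. 146.]]
wrist knob {'pixel': [161.8, 272.3], 'score': 0.79} [[ 449. -125.   27.]]
wrist knob {'pixel': [82.4, 141.5], 'score': 0.68} [[481.  55. 163.]]
{'t': 0.6, 'joint_positions': array([-0.04300058,  0.46749228, -0.01162184,  1.60273709,  0.00600838,
        1.07141357, -0.05630975]), 'dq': array([ 0.00205602, -0.00093834,  0.00049179, -0.00047134, -0.00069192,
       -0.00036181, -0.001327  ]), 'joint_torque': array([-7.10663426e-04, -5.20126855e+01, -1.25283512e-02, -2.43944997e+01,
       -5.66143356e-02,  1.14478724e-02,  4.18151205e-05]), 'position': array([ 6.49983280e+02, -2.99049197e-02,  3.02682004e+02]), 'orientation': array([-1.91143825,  1.57075588, -1.91149507]), 'force': array([-0.14651237, -0.79748999, -0.14884184]), 'wrist_torque': array([-0.08136272,  0.02580956,  0.03426393]), 'width': 92.11029550900025}
```

View pics/scene0.png

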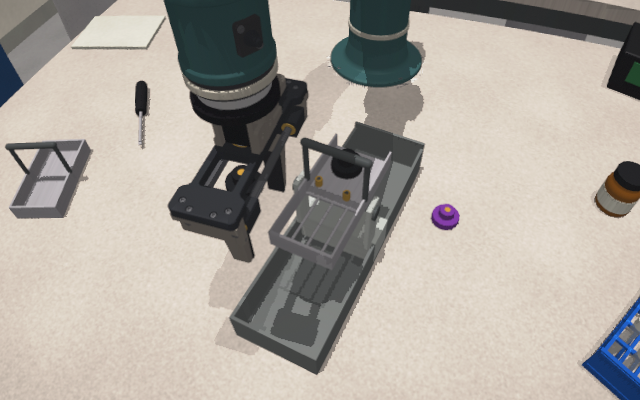

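View pics/side0.png

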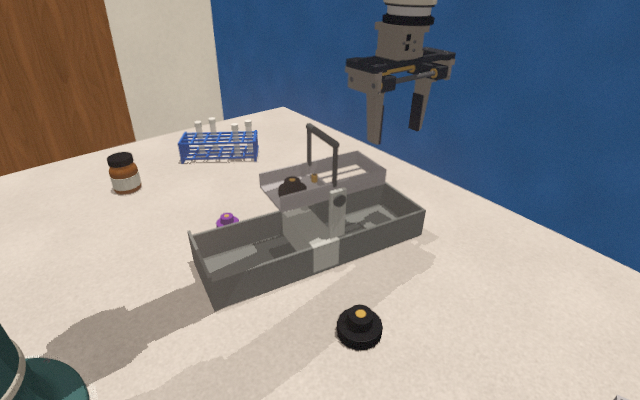

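View pics/wrist0.png

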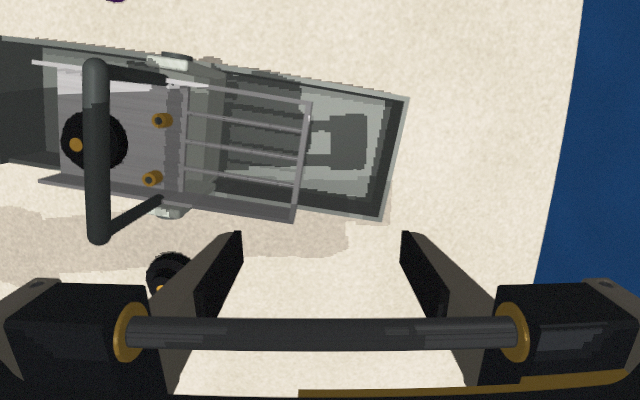

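The sieve is mid-scene at (330,195), with its slotted end towards the far +x end. Candidates for the knob are:
- the black one in the sieve: scene (346,165), side (293,187)
- the bigger black one on the bench: side (360,326), scene (238,180)
- the purple one: scene (446,217)

I choose the one in the sieve. The small tray at scene (50,180) is a decoy. Next I'll measure the handle and stand.

```bash
python3 - <<'E'
from h import *
for n in ['scene','side','wrist']:
    im=dict(np.load(f'pics/{n}0.npz'));
    for k in ('vfov','cx','cy','k1'): im[k]=float(im[k])
    C=cloud(im); ok=(im['range_z']>0)
    box=ok&(C[...,0]>400)&(C[...,0]<600)&(C[...,1]>-40)&(C[...,1]<130)
    h=box&(C[...,2]>210)&(C[...,2]<245)
    P=C[h]; print(n,'handle',len(P),P.mean(0).round(1),P.min(0).round(),P.max(0).round())
    if len(P)>10:
        T=P[P[:,2]>np.percentile(P[:,2],40)]
        c=T.mean(0);u=np.linalg.svd(T-c)[2][0];s=(T-c)@u
        print(' dir',u.round(3),'ang',np.degrees(np.arctan2(u[1],u[0])).round(1),'mid',(c+u*(s.min()+s.max())/2).round(1),'len',np.ptp(s).round(1),'topz',np.percentile(P[:,2],98))
    # rim of bin z 55-75
    r=ok&(C[...,2]>52)&(C[...,2]<74)&(C[...,0]>200)&(C[...,0]<800)&(abs(C[...,1]-50)<150)
    Q=C[r][:,:2].astype(np.float32)
    if len(Q)>10: print(' rim rect',cv2.minAreaRect(Q),len(Q))
    f=ok&(C[...,2]>129)&(C[...,2]<139)&(C[...,0]>350)&(C[...,0]<680)&(abs(C[...,1]-50)<100)
    Q=C[f][:,:2].astype(np.float32); print(' floor rect',cv2.minAreaRect(Q),len(Q),np.median(C[f][:,2]))
im=dict(np.load('pics/side0.npz'));save(im,'sidecrop.png',(240,110,400,260),4)
im=dict(np.load('pics/scene0.npz'));save(im,'scenecrop.png',(260,110,430,260),4)
E
```

```text
scene handle 833 [540.2  52.2 227.7] [522.   5. 210.] [600. 102. 245.]
 dir [ 0.128 -0.991  0.028] ang -82.6 mid [539.4  51.  230.7] len 99.3 topz 237.34345372730087
 rim rect ((517.6649780273438, 55.68048095703125), (133.4632110595703, 422.710205078125), 80.49871826171875) 4162
 floor rect ((537.4976806640625, 52.967681884765625), (126.16532135009766, 201.4999542236328), 80.28646087646484) 2869 134.920797439496
side handle 555 [553.9  24.6 226.9] [520. -12. 210.] [600.  98. 245.]
 dir [ 0.663 -0.744  0.081] ang -48.3 mid [552.5  29.3 230.8] len 124.3 topz 243.707490910709
 rim rect ((518.5765380859375, 54.26886749267578), (136.66036987304688, 421.0544738769531), 80.0772705078125) 3222
 floor rect ((535.8594970703125, 41.88560485839844), (109.61589050292969, 199.40614318847656), 80.47388458251953) 1570 133.41718794399839
wrist handle 5456 [541.5  54.  228.2] [523.   5. 210.] [600. 101. 245.]
 dir [-0.118  0.993 -0.03 ] ang 96.8 mid [540.6  50.5 230.7] len 99.1 topz 237.21872728925445
 rim rect ((521.3143310546875, 55.171348571777344), (133.02552795410156, 418.01953125), 80.50322723388672) 7697
 floor rect ((538.6198120117188, 52.16926574707031), (126.01475524902344, 200.83372497558594), 80.50497436523438) 10912 134.73095741207476
```

View pics/scenecrop.png

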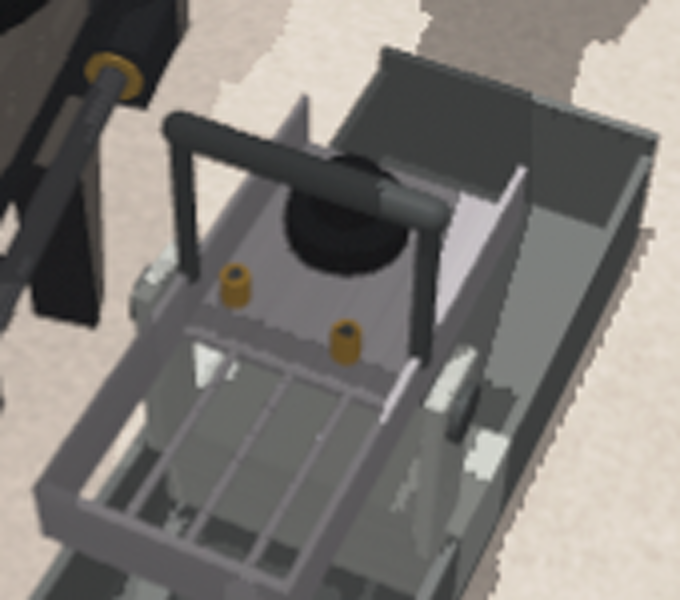

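View pics/sidecrop.png

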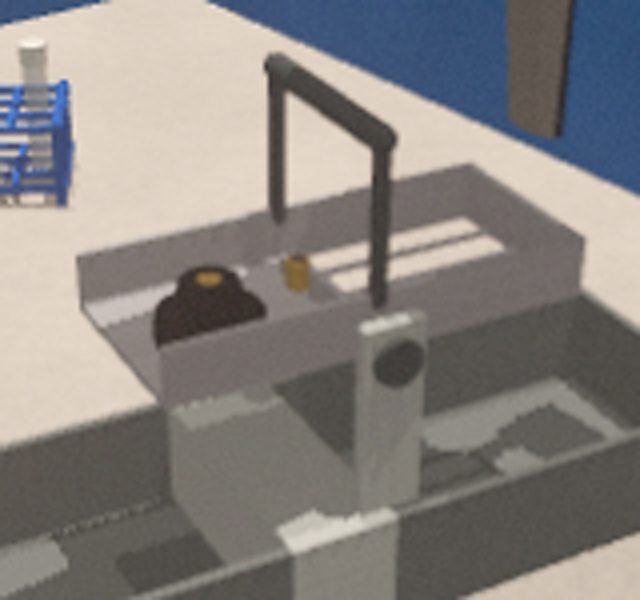

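```bash
python3 - <<'E'
from h import *
for n in ['scene','wrist']:
    im=dict(np.load(f'pics/{n}0.npz'));
    for k in ('vfov','cx','cy','k1'): im[k]=float(im[k])
    C=cloud(im); ok=(im['range_z']>0)
    h=ok&(C[...,0]>500)&(C[...,0]<572)&(C[...,1]>-40)&(C[...,1]<130)&(C[...,2]>221)&(C[...,2]<240)
    P=C[h]
    r=cv2.minAreaRect(P[:,:2].astype(np.float32));print(n,r,len(P),np.percentile(P[:,2],[5,50,95,99]))
    c=P.mean(0);u=np.linalg.svd(P-c)[2][0];print(c.round(1),u.round(3))
    T=P[P[:,2]>228.5];print('top',T.mean(0),len(T))
    for lo in (10,80):
        s=P[abs(P[:,1]-lo)<8]; print(lo,s.mean(0).round(1),np.ptp(s[:,0]))
from scipy.spatial.transform import Rotation as R
s=read_state()
M=R.from_euler('xyz',s['orientation']).as_matrix();print(M.round(3))
E
```

```text
scene ((534.7249755859375, 53.472740173339844), (97.980712890625, 11.834772109985352), 80.58419799804688) 710 [223.4581692  229.39555175 231.66974407 232.34512666]
[536.4  55.4 228.6] [ 0.161  0.987 -0.004]
top [534.87101432  54.5635492  230.32809606] 435
10 [529.2  12.3 228.6] 11.495057167957611
80 [540.6  80.1 228.8] 13.054398746772904
wrist ((535.4686889648438, 53.1856689453125), (98.06825256347656, 12.951086044311523), 80.43682098388672) 4833 [223.94067084 229.41345028 231.28392005 231.81992981]
[538.   56.7 228.7] [-0.165 -0.986  0.001]
top [536.53447439  56.71756037 230.10776143] 3117
10 [530.7  12.3 228.7] 12.40571360407148
80 [541.9  80.1 228.8] 13.020373375524514
[[-0.  0.  1.]
 [-0.  1. -0.]
 [-1. -0. -0.]]
```

Handle centre is at about (535,53,225), and sieve x is along (0.986,-0.165). These fit the given sizes: z = 135+90, and tray centre at +3. I'll rise, move over it and yaw -9.5°.

>>> drive_tool(rows=[0,0,0,-45,0,0,1,0.08,0,0,-45,25,-55,1,0.166,0,0,-45,53,-115,1,0.166,0,0,-45,53,-115,1,0.166,0,0,-45,53,-115,1])

```text
t: 1.23
position: [535.5, 52.9, 348.4]
orientation: [0.131, 1.569, -0.035]
force: [1.1, 0.3, -0.1]
width: 91.7
```

```bash
python3 - <<'E'
from h import *
im=get_image('wrist');save(im,'w1.png');C=cloud(im)
P=C[(im['range_z']>0)&(C[...,2]>221)&(C[...,2]<240)&(abs(C[...,0]-535)<25)&(abs(C[...,1]-53)<60)]
print(cv2.minAreaRect(P[:,:2].astype(np.float32)),P[:,2].max());s=read_state();print(s['position'],s['force'],s['t'],s['joint_positions'])
E
```

```text
((535.0934448242188, 53.37176513671875), (97.91883087158203, 12.039828300476074), 80.5180892944336) 232.5918300289292
[536.0409944   52.43747518 348.21960933] [-0.31722067  0.26283032 -0.44633191] 1.275 [-0.14447741  0.23409029 -0.01806858  1.82683666  0.00522864  1.07906507
 -0.33104326]
```

View pics/w1.png

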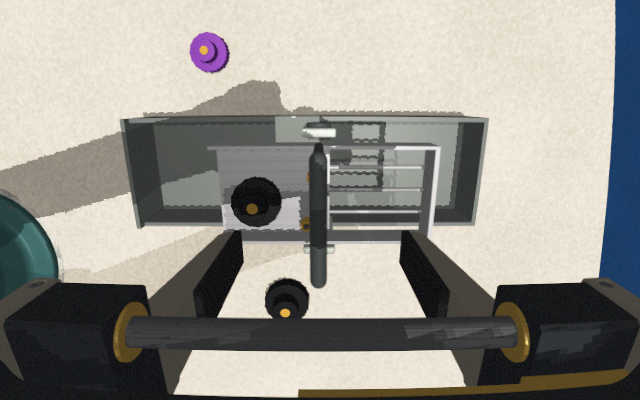

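The wrist view shows the bar at column 318, parallel to the pads and centred. The knob is at (256,200) and the spacers at (309,178) and (305,224). I'll go down and close lightly.

>>> drive_tool(rows=[0,0,0,30,0,0,1,0,0,0,54,0,0,1,0,0,0,54,0,0,0,0,0,0,54,0,0,-0.5,0,0,0,54,0,0,-1,0,0,0,54,0,0,-1,0,0,0,54,0,0,-1,0,0,0,54,0,0,-1], grip_force=15)

```text
t: 2.28
position: [535.0, 53.0, 293.9]
orientation: [0.257, 1.57, 0.091]
force: [0.6, -0.1, 0.0]
width: 33.8
```

>>> drive_tool(rows=[0,0,0,0,0,0,-1,0,0,0,0,0,0,-1,0,0,0,0,0,0,-1,0,0,0,0,0,0,-1,0,0,0,0,0,0,-1])

```text
t: 2.9
position: [534.7, 53.0, 293.6]
orientation: [-2.956, 1.57, -3.122]
force: [-2.9, 0.6, 0.6]
width: 11.2
```

```bash
python3 - <<'E'
from h import *
import numpy as np
s=read_state();print(s['position'],s['force'],s['width'])
for a in range(0,41,5): t=np.radians(a);print(a,'fwd %.1f down %.1f'%(90*np.sin(t),90-90*np.cos(t)))
E
```

```text
[534.66967358  53.04979459 293.61705721] [-2.85748576  0.62431905  0.63685365] 11.224068229964129
0 fwd 0.0 down 0.0
5 fwd 7.8 down 0.3
10 fwd 15.6 down 1.4
15 fwd 23.3 down 3.1
20 fwd 30.8 down 5.4
25 fwd 38.0 down 8.4
30 fwd 45.0 down 12.1
35 fwd 51.6 down 16.3
40 fwd 57.9 down 21.1
```

Bar gripped at width 11.2. Next, swing +x along the arc to 35°.

>>> drive_tool(rows=[0,0,0,0.3,0,7.8,-1,0,0,0,1.4,0,15.6,-1,0,0,0,3.1,0,23.3,-1,0,0,0,5.4,0,30.8,-1,0,0,0,8.4,0,38,-1,0,0,0,12.1,0,45,-1,0,0,0,16.3,0,51.6,-1,0,0,0,16.3,0,51.6,-1])

```text
t: 3.9
position: [586.9, 44.2, 276.8]
orientation: [0.024, 1.569, -0.142]
force: [2.1, -0.6, -2.1]
width: 11.3
```

```bash
python3 - <<'E'
from h import *
for n in ['scene','side','wrist']:
    im=get_image(n);save(im,n+'2.png')
    for t in ['spacer_a','knob']:
        for r in search_frame(t,im)[:4]: print(n,t,r,pts(im,r['pixel']).round(0))
s=read_state();print(s['position'],s['force'],s['width'],s['t'])
E
```

```text
scene knob {'pixel': [307.3, 246.9], 'score': 0.79} [[608.  36. 112.]]
scene knob {'pixel': [444.6, 217.0], 'score': 0.72} [[438. 215.  26.]]
scene knob {'pixel': [234.1, 186.4], 'score': 0.7} [[ 469. -151.   19.]]
side knob {'pixel': [361.1, 327.9], 'score': 0.68} [[ 440. -156.   29.]]
side knob {'pixel': [224.8, 216.5], 'score': 0.48} [[420. 216.  25.]]
side knob {'pixel': [362.5, 190.3], 'score': 0.37} [[601.  17. 114.]]
wrist spacer_a {'pixel': [326.4, 164.6], 'score': 0.38} [[596.  59.  20.]]
wrist knob {'pixel': [345.2, 209.2], 'score': 0.72} [[606.  39. 117.]]
wrist knob {'pixel': [137.6, 44.6], 'score': 0.6} [[433. 210.  27.]]
[586.00488973  44.35325334 277.51265648] [ 2.06339856 -1.92039969 -2.93240708] 11.409383365799604 4.35
```

View pics/scene2.png

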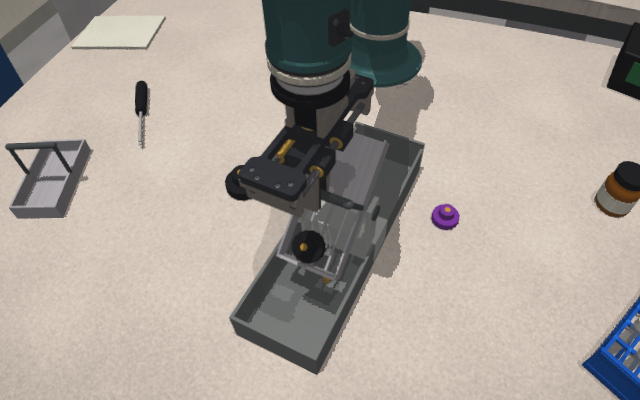

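View pics/side2.png

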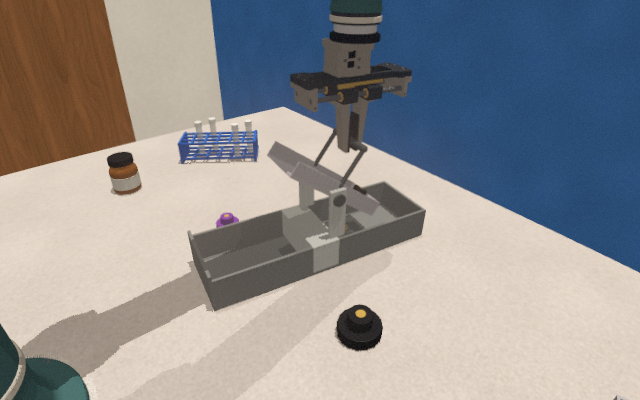

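View pics/wrist2.png

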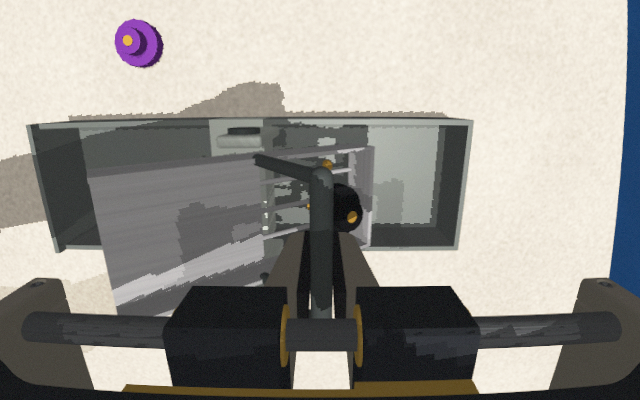

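```bash
python3 - <<'E'
from h import *
for n,c in [('wrist',(250,130,400,260)),('scene',(250,200,400,320)),('side',(300,170,430,250))]:
    im=get_image(n);save(im,n+'2c.png',c,5)
    hsv=cv2.cvtColor(im['color'],cv2.COLOR_RGB2HSV);C=cloud(im)
    m=((hsv[...,0]>8)&(hsv[...,0]<28)&(hsv[...,1]>130)&(hsv[...,2]>60)).astype(np.uint8)
    k,l,st,ce=cv2.connectedComponentsWithStats(m)
    for i in range(1,k):
        if st[i,4]>3 and c[0]<ce[i][0]<c[2] and c[1]<ce[i][1]<c[3]: print(n,ce[i].round(),st[i,4],np.median(C[l==i],0).round())
E
```

```text
wrist [327. 164.] 64 [597.  60.  19.]
wrist [308. 206.] 12 [568.  15.  16.]
wrist [352. 217.] 95 [611.  30. 113.]
scene [303. 246.] 46 [609.  30. 113.]
scene [326. 280.] 24 [598.  59.  14.]
```

View pics/wrist2c.png

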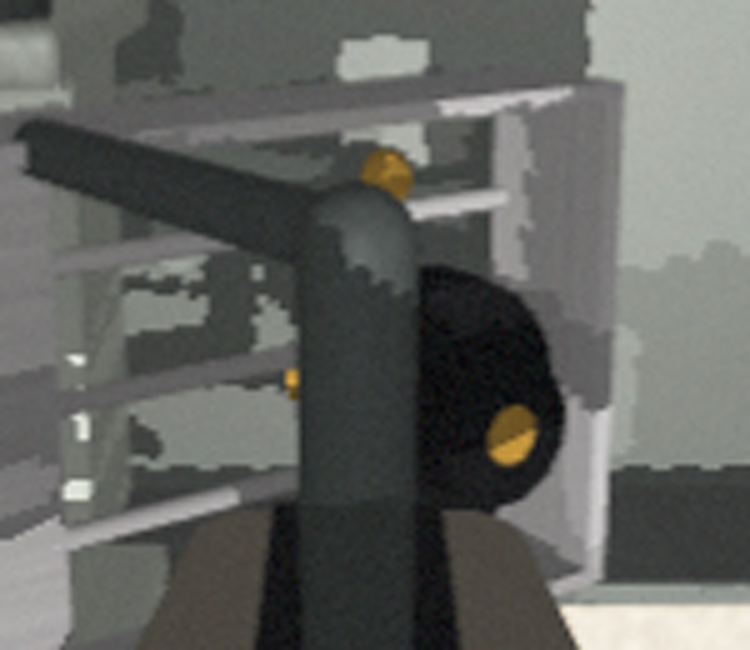

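View pics/scene2c.png

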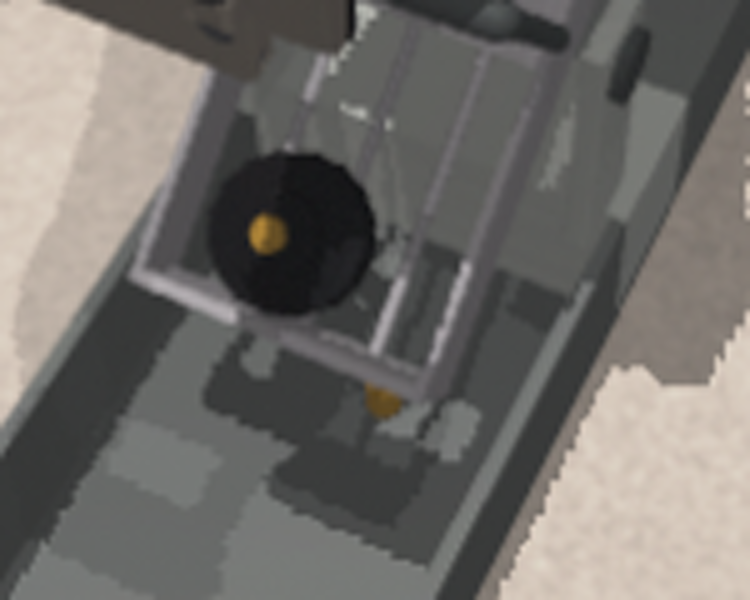

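Both spacers are on the spacer bin's floor: (597,60) at z 19 and (568,15) at z 16. The knob is still in the sieve at the end wall. Next, swing back and over the other way.

>>> drive_tool(rows=[0,0,0,-4.2,0,-6.6,-1,0,0,0,-7.9,0,-13.6,-1,0,0,0,-10.9,0,-20.8,-1,0,0,0,-13.2,0,-28.3,-1,0,0,0,-14.9,0,-36,-1,0,0,0,-16,0,-43.8,-1,0,0,0,-16.3,0,-51.6,-1,0,0,0,-16,0,-59.4,-1])

```text
t: 5.5
position: [526.9, 54.4, 293.9]
orientation: [0.226, 1.57, 0.06]
force: [3.8, -1.5, 3.4]
width: 11.1
```

>>> drive_tool(rows=[0,0,0,1.1,0,-7.8,-1,0,0,0,2.8,0,-15.5,-1,0,0,0,5.1,0,-23,-1,0,0,0,8.1,0,-30.2,-1,0,0,0,11.8,0,-37.2,-1,0,0,0,16,0,-43.8,-1,0,0,0,16,0,-43.8,-1,0,0,0,16,0,-43.8,-1])

```text
t: 6.5
position: [482.9, 61.9, 276.5]
orientation: [-2.995, 1.567, 3.123]
force: [-0.4, 2.7, -1.9]
width: 11.4
```

```bash
python3 - <<'E'
from h import *
for n in ['scene','side','wrist']:
    im=get_image(n);save(im,n+'3.png')
    for t in ['spacer_a','knob']:
        for r in search_frame(t,im)[:4]: print(n,t,r,pts(im,r['pixel']).round(0))
s=read_state();print(s['position'],s['force'],s['width'],s['t'])
E
```

```text
scene spacer_a {'pixel': [326.7, 278.9], 'score': 0.5} [[598.  60.  19.]]
scene spacer_a {'pixel': [305.2, 262.5], 'score': 0.38} [[578.  18.  14.]]
scene knob {'pixel': [244.7, 186.5], 'score': 0.8} [[ 465. -131.   21.]]
scene knob {'pixel': [444.9, 219.8], 'score': 0.61} [[435. 217.  15.]]
scene knob {'pixel': [371.9, 159.6], 'score': 0.54} [[354.  71.  36.]]
side knob {'pixel': [358.7, 328.5], 'score': 0.94} [[ 437. -155.   29.]]
side knob {'pixel': [226.0, 217.4], 'score': 0.61} [[420. 210.  26.]]
wrist spacer_a {'pixel': [408.9, 204.3], 'score': 0.5} [[578.  16.  15.]]
wrist knob {'pixel': [237.4, 41.5], 'score': 0.66} [[428. 211.  27.]]
wrist knob {'pixel': [188.5, 191.7], 'score': 0.55} [[344.  75.  33.]]
wrist knob {'pixel': [324.0, 356.7], 'score': 0.48} [[ 452. -155.   40.]]
[483.86034916  61.67401825 277.29544556] [-2.79792779  2.44575479 -2.27669238] 11.568843307694348 6.95
```

View pics/scene3.png

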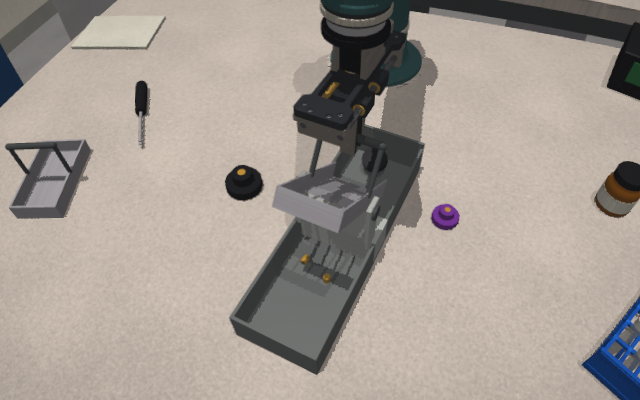

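View pics/wrist3.png

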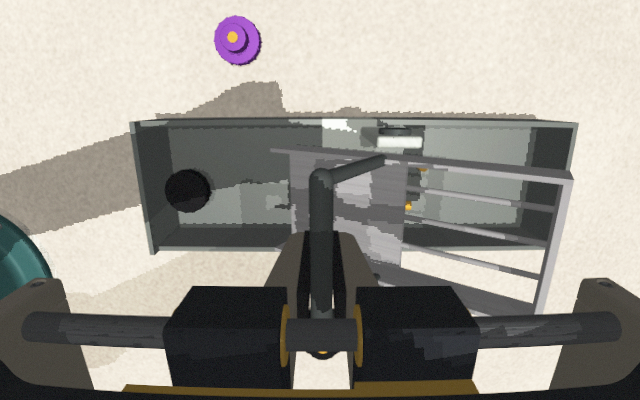

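View pics/side3.png

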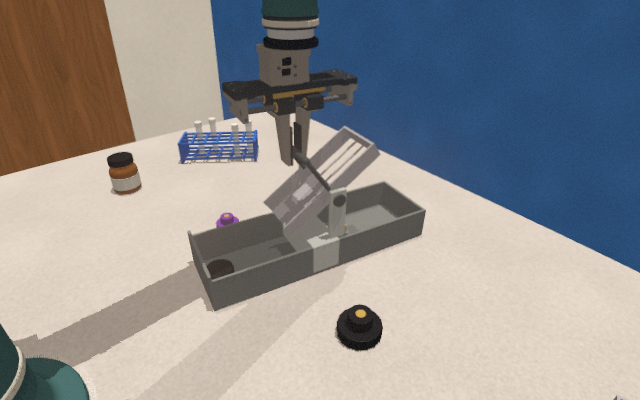

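The knob is in its bin at (348,73), top z about 34; the spacers are at (598,60) and (578,17) in theirs. Now bring the sieve level.

>>> drive_tool(rows=[0,0,0,-4.2,0,6.6,-1,0,0,0,-7.9,0,13.6,-1,0,0,0,-10.9,0,20.8,-1,0,0,0,-13.2,0,28.3,-1,0,0,0,-14.9,0,36,-1,0,0,0,-16,0,43.8,-1,0,0,0,-16.3,0,51.6,-1,0,0,0,-16.3,0,51.6,-1])

```text
t: 7.95
position: [536.4, 52.4, 293.7]
orientation: [-0.033, 1.568, -0.2]
force: [1.6, -0.0, -1.0]
width: 11.8
```

```bash
cat > lev.py <<'E'
from h import *
import sys
for n in ['scene','wrist']:
    im=get_image(n);save(im,n+sys.argv[1]+'.png');C=cloud(im)
    D=C-[535.3,53.3,135]
    X=D[...,0]*.986-D[...,1]*.165;Y=D[...,0]*.165+D[...,1]*.986;Z=D[...,2]
    m=(im['range_z']>0)&(abs(X)<100)&(X<5)&(X>-85)&(abs(Y)<35)&(abs(Z)<40)
    # robust plane slope
    x,z=X[m],Z[m]
    for _ in range(5):
        p=np.polyfit(x,z,1);k=abs(z-np.polyval(p,x))<4;x,z=x[k],z[k]
    print(n,'slope deg (+ = slotted end up)',np.degrees(np.arctan(p[0])).round(2),'z0',p[1].round(1),len(x))
    b=(im['range_z']>0)&(abs(X)<45)&(abs(Y)>20)&(abs(Y)<45)&(Z>86)&(Z<100)
    print('  bar X',X[b].mean().round(1),'z',Z[b].max().round(1),b.sum())
s=read_state();print(s['position'],s['force'],s['width'],s['t'])
E
python3 lev.py 4
```

```text
scene slope deg (+ = slotted end up) -2.09 z0 -0.1 1701
  bar X 4.0 z 97.2 193
wrist slope deg (+ = slotted end up) -1.96 z0 -0.2 8164
  bar X 2.7 z 97.5 1671
[536.07418159  52.43194785 293.80038868] [ 1.19175965  0.2492391  -0.80126395] 11.579411960428303 8.05
```

```bash
python3 - <<'E'
from h import *
for n in ['scene','wrist']:
    im=dict(np.load(f'pics/{n}0.npz'));C=cloud(im)
    D=C-[535.3,53.3,135]
    X=D[...,0]*.986-D[...,1]*.165;Y=D[...,0]*.165+D[...,1]*.986;Z=D[...,2]
    m=(im['range_z']>0)&(X<5)&(X>-85)&(abs(Y)<35)&(abs(Z)<40)
    x,z=X[m],Z[m]
    for _ in range(5):
        p=np.polyfit(x,z,1);k=abs(z-np.polyval(p,x))<4;x,z=x[k],z[k]
    b=(im['range_z']>0)&(abs(X)<45)&(abs(Y)>20)&(abs(Y)<45)&(Z>86)&(Z<100)
    print(n,np.degrees(np.arctan(p[0])),p[1],X[b].mean())
E
```

```text
scene -3.6322446970785833 -0.3316427686004378 0.7602468687753456
wrist -3.650170922569914 -0.6542699971980885 2.0493508679687737
```

```bash
python3 - <<'E'
from h import *
def f(im,n):
    C=cloud(im);D=C-[535.3,53.3,135]
    X=D[...,0]*.986-D[...,1]*.165;Y=D[...,0]*.165+D[...,1]*.986;Z=D[...,2]
    g=im['range_z']>0
    m=g&(X<8)&(X>-92)&(abs(Y)<40)&(abs(Z)<6)
    x,z=X[m],Z[m]
    for lim in (4,3,2,2,2):
        p=np.polyfit(x,z,1);k=abs(z-np.polyval(p,x))<lim;x,z=x[k],z[k]
    e=g&(X>90)&(X<108)&(abs(Y)<35)&(Z>0)&(Z<45)
    print(n,'slope',np.degrees(np.arctan(p[0])).round(2),p[1].round(2),len(x),'endwall top',np.percentile(Z[e],95).round(1))
    for xx in (-85,-15,0): 
        q=g&(abs(X-xx)<5)&(abs(Y)<38)&(abs(Z)<7);print('   ',xx,np.median(Z[q]).round(2),q.sum())
for n in ['scene','wrist']:
    f(dict(np.load(f'pics/{n}0.npz')),n+'0'); im=get_image(n);f(im,n)
E
```

```text
scene0 slope 0.02 0.01 1541 endwall top 24.6
    -85 -0.24 46
    -15 0.1 208
    0 0.02 306
scene slope -1.87 -0.13 1957 endwall top 21.6
    -85 2.7 122
    -15 0.41 272
    0 -0.15 306
wrist0 slope 0.03 -0.2 7314 endwall top 24.9
    -85 -0.31 607
    -15 -0.19 956
    0 -0.21 1216
wrist slope -1.62 -0.22 9633 endwall top 21.6
    -85 2.19 1167
    -15 0.17 918
    0 -0.01 12
```

The sieve is still 1.8° slotted end down, so I'll correct by about -3 mm.

>>> drive_tool(rows=[0,0,0,0,0,-3,-1,0,0,0,0,0,-3,-1])

```text
t: 8.4
position: [532.2, 53.1, 293.9]
orientation: [-0.203, 1.569, -0.37]
force: [2.3, -2.4, -1.5]
width: 11.3
```

```bash
cat > lv2.py <<'E'
from h import *
import sys
def f(im,n):
    C=cloud(im);D=C-[535.3,53.3,135]
    X=D[...,0]*.986-D[...,1]*.165;Y=D[...,0]*.165+D[...,1]*.986;Z=D[...,2]
    g=im['range_z']>0
    m=g&(X<8)&(X>-92)&(abs(Y)<40)&(abs(Z)<6)
    x,z=X[m],Z[m]
    for lim in (4,3,2,2,2):
        p=np.polyfit(x,z,1);k=abs(z-np.polyval(p,x))<lim;x,z=x[k],z[k]
    print(n,'slope',np.degrees(np.arctan(p[0])).round(2),p[1].round(2),len(x))
for n in ['scene','wrist']:
    im=get_image(n);f(im,n);save(im,n+sys.argv[1]+'.png')
s=read_state();print(s['position'],s['force'],s['width'],s['t'])
E
python3 lv2.py 5
```

```text
scene slope 0.69 0.01 1949
wrist slope 0.76 -0.2 9077
[532.22686214  53.13004651 293.8997711 ] [ 2.59257497 -1.40077525  0.81851776] 11.077508446289796 8.5
```

>>> drive_tool(rows=[0,0,0,0,0,1.3,-1,0,0,0,0,0,1.3,-1])

```text
t: 8.75
position: [532.8, 53.1, 293.8]
orientation: [-2.763, 1.569, -2.929]
force: [-2.3, -2.1, 4.5]
width: 11.2
```

```bash
python3 lv2.py 6
```

```text
scene slope 0.46 -0.02 1946
wrist slope 0.51 -0.18 9134
[532.9092397   53.0989989  293.82011684] [-1.74087515 -2.16635917  4.32767219] 11.238796589052365 8.85
```

Level to 0.5°, so release (fully open, holding position) and check again before lifting.

>>> drive_tool(rows=[0,0,0,0,0,0,0,0,0,0,0,0,0,0.5,0,0,0,0,0,0,1,0,0,0,0,0,0,1,0,0,0,0,0,0,1,0,0,0,0,0,0,1])

```text
t: 9.6
position: [533.3, 53.3, 293.7]
orientation: [-0.168, 1.571, -0.334]
force: [0.9, 0.0, 0.1]
width: 69.3
```

```bash
python3 lv2.py 7
```

```text
scene slope 0.41 0.01 1860
wrist slope 0.42 -0.21 8932
[533.32980282  53.2623786  293.68978654] [-0.48293125  0.29292421  0.73620656] 77.33360214834917 9.7
```

>>> drive_tool(rows=[0,0,0,-20,0,0,1,0,0,0,-60,0,0,1,0,0,0,-110,0,0,1,0,0,0,-120,0,0,1,0,0,0,-120,0,0,1,0,0,0,-120,0,0,1])

```text
t: 10.45
position: [532.7, 53.1, 412.0]
orientation: [-2.806, 1.568, -2.973]
force: [0.9, 0.3, 0.3]
width: 92.1
```

```bash
python3 lv2.py 8; python3 - <<'E'
from h import *
for n in ['scene','wrist']:
    im=get_image(n)
    for t in ['spacer_a','knob']:
        for r in search_frame(t,im)[:4]: print(n,t,r,pts(im,r['pixel']).round(0))
E
```

```text
scene slope 0.35 -0.04 2100
wrist slope 0.51 -0.18 4863
[532.86281606  53.1930589  412.07400509] [-0.21426933 -0.3973845   0.01900509] 91.77424252361907 10.55
scene spacer_a {'pixel': [325.6, 276.5], 'score': 0.47} [[594.  56.  17.]]
scene knob {'pixel': [242.4, 183.3], 'score': 0.98} [[ 468. -133.   32.]]
scene knob {'pixel': [446.1, 218.3], 'score': 0.67} [[436. 218.  21.]]
scene knob {'pixel': [376.5, 151.1], 'score': 0.49} [[328.  74.  33.]]
wrist spacer_a {'pixel': [351.4, 178.5], 'score': 0.44} [[575.  15.  17.]]
wrist knob {'pixel': [191.5, 168.4], 'score': 0.84} [[344.  74.  35.]]
wrist knob {'pixel': [294.1, 280.4], 'score': 0.71} [[ 460. -130.   40.]]
wrist knob {'pixel': [227.2, 58.3], 'score': 0.59} [[431. 213.  28.]]
```

View pics/scene8.png

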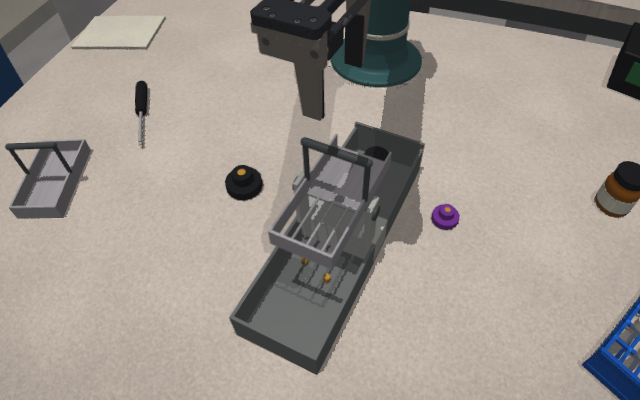

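View pics/wrist8.png

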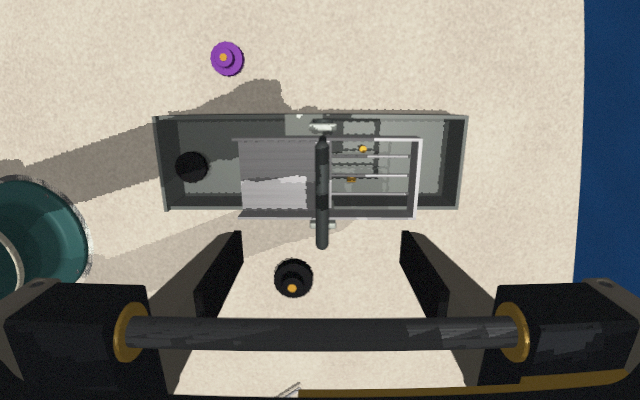

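The sieve is empty and level, the gripper is clear, and both spacers (wrist (363,148) and (351,179)) and the knob (191,167) are in their bins. Handing in.

```bash
python3 -c "
from workcell import *
print(sign_off())"
```

```text
the job is handed in; nothing more can be done
None
```

The sort is done and handed in. I gripped the sieve's handle and swung the slotted end down about 35°. Both spacers fell into their bin while the knob stayed in the sieve. I then tipped the sieve about 35° the other way, which slid the knob into the other bin. After that I brought the sieve level, released the handle and lifted the gripper clear.

- **Final positions:** both spacers are on the floor of the slotted-end bin (z about 17 mm). The knob is in the open-end bin at about (344, 74), top at about 35 mm.
- **Sieve:** it is empty and level to within about 0.4–0.5°. The first return to level left it about 1.8° off, so I corrected that before letting go.
- **Time and force:** the last move ended at 10.5 s of the 40 s allowed. With the gripper clear, the force reading is about zero; the readings after each move stayed below about 6 N.
- **Disagreement:** in the last check, the spacer detector found only one spacer per picture, a different one in the scene and wrist views. Both spacers are visible in both pictures.

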